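Clip the finished-work tag onto the relief's lifting eye

TASK

Take the yellow tag out of its rack and clip its snap hook onto the steel eye beside the gilded relief: press the gate gently down on the bar of the eye so that it opens, slip the bar over the hook's nose so that the gate snaps shut behind it, and tug the tag lightly upwards to feel that it has locked. Then let go, leaving the tag caught on the eye, settled at whatever angle it falls to. Leave the red and blue tags in their rack and keep off the gilding.

Things in the scene. Friction and masses are not known exactly. Their poses are not given: they have to be found in the camera images.
- tag: Loose yellow tag, 0.1 to 0.2 kg, 80 mm tall: a block standing on a flat steel snap hook, hook down in a rack slot. Origin: underside of the hook, below the block's middle. z up; x along the hook, from the gate's hinge end (-x, nearer the robot while in the rack) to the nose end (+x; a brass rivet on the block's broad faces marks this half); y across its thickness. Sizes below are mm in this frame.
- tag_block (a point): Middle of the tag's yellow block, where to hold it: x 0, y 0, z 56. The block is 40 (x) by 10 (y) by 48 (z 32 to 80). Keep the fingertips above z 34, so that they clear the eye.
- tag_window (a point): Middle of the window in the hook: x -4, y 0, z 15. The hook is a closed rectangular loop, x -34 to 26, z 0 to 32, 8 thick. Its lower side is the brass gate (x -29 to 6, z 0 to 5) followed by the fixed nose (x 7 to 20, z 0 to 5). The window spans x -29 to 20, z 5 to 26; its part over the nose is the bowl, where the eye's bar belongs.
- gate (a joint): Sprung gate, rad: 0 shut, grows as the tip swings up into the window about a hinge at x -30, z 2.5; stops at 0.62. Against a bar at x 0 it takes about 5 N to start, 7 to 8 N near its stop. There the bar's centre gets to about z 13, then meets the hard stop; it passes over the nose only above z 8; the gate drops shut behind it once it is beyond about x 10; the bowl's end stops it at x 17.
- hook_seat: Brass wear strip on top of the nose, inside the loop: x 7 to 20, top at z 5. Its frame and origin are the tag's. Only a bar inside the loop can touch it; an upward tug draws it up against the bar.
- cradle: Fixed plywood board that carries a wooden post (36 x 44 mm, top 70 mm above the table) with the eye on it, and the relief at +y of the post, its near edge at y 97 mm, nothing of it above 50 mm. Origin on the table under the post's middle; z up; y along the eye's bar. The hook's length (tag x) must therefore lie along this x, either way round.
- eye_foot (a point): Point on the eye's axis, at the post's top, 72 mm above the table; axes as the cradle's. The eye is an upright rectangular loop of rigid 6 mm steel bar: level top bar along y, 28 mm clear between the legs, 27 mm clear under the bar. The top bar's centre is straight above this point by 33 to 65 mm: the eye is screwed in differently each time and this is not measured. It bears 20 N at most.
- relief: Gilded relief, 200 x 190 mm, fixed on the cradle. Origin: centre of its underside. Not to be touched.
- rack: Fixed dark wooden rack, 90 x 186 mm, with three loose-fitting slots side by side along its y, 62 mm apart, the middle one at its origin (centre of its underside). Slot floors 12 mm and slot walls 34 mm above the table. A tag stands in each slot, its x along the rack's x. Which slot holds the yellow tag varies.
- tag_red: Red tag of the same size in the rack; stays there. Origin and axes as the yellow one.
- tag_blue: Blue tag of the same size in the rack; stays there. Origin and axes as the yellow one.
There are look-alikes about, which are no part of the job. Of the things that look like the tag, the larger one is meant. Leave any green look-alike of the rack alone.

How it is judged (in metres and radians):
On the way, in this order (a step that is already met when the one before it is completed fails the run):
1. the yellow tag is lifted clear of its rack (z of tag in the frame of rack above 0.045 m), for 0.1 s.
2. the gate is pushed open against the eye (value of joint gate above 0.15 rad and contact force between tag and cradle above 1 N), for 0.1 s.
3. with the bar inside the hook and the gate shut, the tag is tugged upwards against the eye (3 N or more) (value of joint gate below 0.06 rad and contact force between hook_seat and cradle above 3 N and contact force between tag and the fingers above 1 N), for 0.02 s.
At the end, for the whole second after the job is handed in: The yellow tag is at rest, caught on the eye, at any angle: gate shut (below 0.06 rad), the window's centre within 40 mm horizontally of the eye's axis and more than 12 mm above the eye's foot, resting on the eye; the red and blue tags within 20 mm of where they stood (value of joint gate below 0.06 rad and horizontal distance between tag_window and eye_foot below 0.04 m and z of tag_window in the frame of eye_foot above 0.012 m and linear speed of tag below 0.05 m/s and angular speed of tag below 0.5 rad/s and contact force between tag and cradle above 0.2 N and distance of each of tag_red, tag_blue from where it was at the start of the episode below 0.02 m); the robot touches nothing.
It fails at once if the held tag is forced against the eye or post with more than 20 N (contact force between tag and cradle above 20 N and contact force between tag and the fingers above 1 N).
It fails at once if the gilded relief is touched (more than 1 N) by the robot or the tag (contact force between relief and the arm above 1 N or contact force between relief and the fingers above 1 N or contact force between relief and tag above 1 N).
It fails at once if the red or blue tag is moved more than 20 mm (distance of any of tag_red, tag_blue from where it was at the start of the episode above 0.02 m).
It also fails if it takes over 50 s, if anything falls off the work surface, if the arm or the gripper's body presses on something with over 40 N, if the wrist force passes 120 N, or if a joint passes its speed limit or range.

ROBOT

A 7-joint arm with a two-finger parallel gripper is mounted at the origin on the work surface. World frame = base frame: x ahead of the robot, y to its left, z up, the work surface at z = 0. Lengths are in m, angles in degrees, forces in N, time in s.
With the tool pointing down it reaches from about 0.425 to 0.925 m from the base axis. Payload 6.8 kg.
Tool frame: the origin (TCP) lies at the very end of the fingers, on their centre line; the grasp point (between the pads) lies tcp_to_grasp behind it (tcp_to_grasp is the distance from the TCP to the grasp point, in m); x points along the fingers, y is the direction in which the jaws open and shut, and the axes are right-handed (so a half turn about x gives the same grasp; the last joint's range is limited). The gripper opens to 88 mm and grips with 3 to 60 N. Pads are 20 mm wide; open, the fingers measure 115 mm over their backs; the gripper's body (75 mm by 178 mm) begins 61 mm behind the grasp point.
Start: joints at [60.957, 27.33, 1.283, 89.118, -0.659, 63.558, -4.761], TCP at [0.262, -0.622, 0.223] pointing down, gripper open.
Joint ranges: [-169.35, 169.35], [-19.33, 120.38], [-80.79, 83.38], [13.8, 139.57], [-78.32, 258.32], [9.67, 109.79], [-169.56, 169.56]. Speed limits (degrees/s): [136.94, 136.94, 180, 180, 180, 180, 180].

INTERFACE

Orientations are given as a 3x3 rotation matrix whose columns are the frame's x, y, z axes.
In Python, from bench import * gives the robot as it stands.
- The arm moves only by the tool apply_moves, never from a script. Its argument "targets" is a list of rows, each an object with "travel": the shift along the world's x, y, z in mm, a list of three; "twist": the turn about the world's z in degrees. A call has 1 to 10 rows; each row shifts and turns the commanded pose from where the row before left it; what a row does not reach is not made up. A row lasts 1/8 s, in which the tool goes at most 62.5 mm and 10.7 degrees, less where a joint would pass 70% of its speed; a pose out of reach is approached as far as the arm can. A call is refused whole if a number of a shift passes 62.5 or a number of a turn 10.7, either way. A call with a gripper value outside its range is refused whole. "jaw" is the opening, from 0 (shut) to 1 (fully open), set as the call begins (left out, the last holds). The fingers move at their own pace and stop on an object; "squeeze" is the grip in N (left out, the last holds). Time passes only in rows, so rows that do not move let the fingers close. It gives the time, the measured TCP pose, the force and the opening at its end, in the units of the state.
- state(): the state, without advancing time (a new reading comes with each control period).
- snapshot(name): name is "scene" or "top" or "wrist"; returns the picture (480x640x3 uint8, red, green, blue); there is no depth.
- camera_model(name): a dict with "fx", "fy", "cx", "cy" (pixels), "eye" and "orientation" of the camera in the world. Camera axes: x right, y up, looking along -z (the intrinsics and any distortion apply to the point x, -y, -z); pixel columns grow to the right and rows downward; lengths in m; the calibration is good to about 2 mm. A picture is of the moment at which its call begins: read the wrist's pose just before it. camera_model takes no time and is no camera call; for the wrist camera it gives the pose at the moment of the call.
- close_job(): hands the job in, once; it reports no verdict.
Trained networks look in the newest picture that a camera, given by its name, has taken for a name from the list of things; names that differ only in an ending like _2 or _b are one class to them, and where a whole thing is asked for, a point or a joint stands for the part that bears it (a point fixed in the world has none). Each returns a list of dicts, best first, with "conf" (0 to 1); they miss things now and then, are a little off and sometimes report something else, mostly with a low value. They report only what shows in the picture. A call takes as long as a camera call. They do not tell look-alikes from the thing itself.
- find_in(camera, target): "centre" ([x, y, z] in m, in world coordinates, good to about 4 mm: the middle of the surface that is visible of it).
- masks_of(camera, target): "pixels" (480x640 bool, what is visible of it).
- place_of(camera, target): "centre" ([x, y, z] in m, in world coordinates, good to about 4 mm: a listed point, or the origin of a listed thing).
The state is a dict: "time": time; "joint_positions": joint angles; "qvel": joint speeds; "joint_efforts": joint torques, N m; "ee_pos": TCP position; "ee_rot": TCP orientation; "force": force on the tool from outside, world axes, zero at the start; "torque": the same for the moment, N m; "width": finger opening in m.
Only numpy, scipy, OpenCV 4.12 (cv2) and the standard library are available. Lean on these libraries where they do the work, as an engineer would, in place of code of your own. Each camera call takes 0.05 s, during which the arm holds its last target.

## Working session

There is one attempt and no reset: what is moved stays moved. The work goes in short steps, Python scripts to look and compute and a tool call to move; the robot and the scene stay as the last step left them, time stands still between calls to the robot, and variables do not carry over. Pictures are saved under pics/ and viewed, and the job is handed in when it is done.

Besides the shell and the picture viewer there is one more tool, called after "Emit:" as a command line: name --argument value ..., lists and objects as JSON in quotes. apply_moves: Moves the arm, as the interface text tells. Its arguments: {"type":"object","properties":{"targets":{"type":"array","items":{"type":"object","properties":{"travel":{"type":"array","items":{"type":"number"}},"twist":{"type":"number"}}}},"jaw":{"type":"number"},"squeeze":{"type":"number"}},"required":["targets"]}

```bash
mkdir -p pics; ls; cat > h.py <<'E'
from bench import *
import numpy as np, cv2
def snap(cam,name):
    im=snapshot(cam); cv2.imwrite(f'pics/{name}.png',im[:,:,::-1]); return im
E
python3 - <<'E'
from h import *
s=state(); print(s)
for c in ["scene","top","wrist"]:
    snap(c,c+"0"); print(c,camera_model(c))
for c in ["scene","top"]:
    for t in ["tag","tag_block","tag_red","tag_blue","rack","cradle","eye_foot","relief"]:
        try: print(c,t,[(np.round(d["centre"],3).tolist(),round(d["conf"],2)) for d in place_of(c,t)])
        except Exception as e: print(c,t,e)
print(state()["time"])
E
```

```text
pics
{'time': 0.0, 'joint_positions': array([60.95910427, 27.37556013,  1.28165116, 89.17516839, -0.65726983,
       63.55712475, -4.76215004]), 'qvel': array([-0.03318296,  0.0744029 ,  0.04558914,  0.02247925,  0.11522382,
        0.00590612,  0.02967326]), 'joint_efforts': array([-6.02508553e-04, -5.82845986e+01,  1.53453067e+00, -2.72610480e+01,
       -5.42752224e-02,  1.71051139e-02,  9.59947420e-05]), 'ee_pos': array([ 0.2618268 , -0.62152966,  0.22170821]), 'ee_rot': array([[-8.32927214e-04,  3.88268613e-01, -9.21545870e-01],
       [ 1.54357010e-03, -9.21544592e-01, -3.88269470e-01],
       [-9.99998462e-01, -1.74587086e-03,  1.68259747e-04]]), 'force': array([-0.27483653,  0.23426693,  0.11816681]), 'torque': array([-0.00880702, -0.05593253, -0.03312196]), 'width': 0.08760987364591527}
scene {'fx': 530.2135326829922, 'fy': 530.2135326829922, 'cx': 322.070758484301, 'cy': 256.15430948559145, 'eye': array([ 0.86056748, -0.7920439 ,  0.79808076]), 'orientation': array([[ 0.88603289, -0.27636322,  0.3722487 ],
       [ 0.46357227,  0.53990945, -0.70256568],
       [-0.00681727,
[... 939 characters left out ...]
0.008], 0.68)]
scene rack [([0.31, -0.186, -0.0], 0.78), ([0.581, 0.14, 0.07], 0.4), ([0.511, -0.286, 0.01], 0.21)]
scene cradle [([0.581, 0.143, -0.003], 0.56)]
scene eye_foot [([0.582, 0.139, 0.073], 0.71)]
scene relief [([0.6, 0.334, 0.019], 0.85)]
top tag [([0.509, -0.383, -0.001], 0.81), ([0.514, -0.292, 0.011], 0.69)]
top tag_block [([0.515, -0.288, 0.07], 0.86), ([0.511, -0.381, 0.039], 0.56)]
top tag_red [([0.505, -0.168, 0.012], 0.76)]
top tag_blue [([0.511, -0.224, 0.014], 0.56)]
top rack [([0.31, -0.186, 0.002], 0.92), ([0.509, -0.23, 0.005], 0.63)]
top cradle [([0.579, 0.146, 0.001], 0.78)]
top eye_foot [([0.582, 0.144, 0.07], 0.77)]
top relief [([0.605, 0.33, 0.014], 0.87)]
0.95
```

View pics/scene0.png

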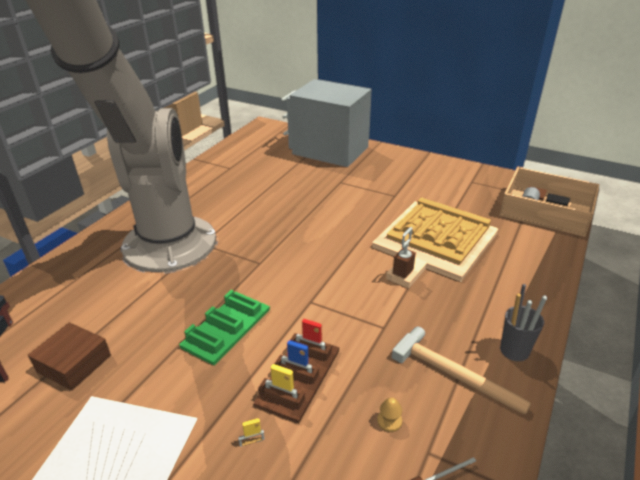

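View pics/top0.png

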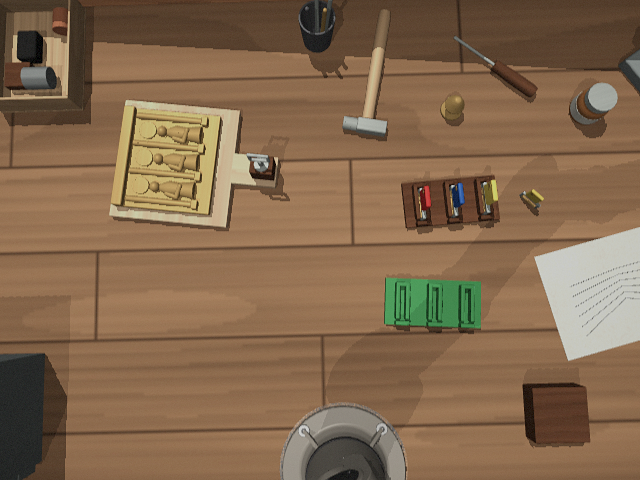

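The scene shows the rack at about (510,-230) mm with yellow in its −y slot. The small yellow look-alike lies on the table at about (510,-383). The cradle is at about (580,144). Next I'll move over the rack for a closer look.

Emit:
apply_moves --targets '[{"travel": [30,40,4],"twist": -2.4},{"travel": [30,40,4],"twist": -2.4},{"travel": [30,40,4],"twist": -2.4},{"travel": [30,40,4],"twist": -2.4},{"travel": [30,40,4],"twist": -2.4},{"travel": [30,40,4],"twist": -2.4},{"travel": [30,40,4],"twist": -2.4},{"travel": [30,40,4],"twist": -2.2},{"travel": [10,12,0],"twist": 0},{"travel": [0,0,0],"twist": 0}]' --jaw 0.45 --squeeze 20

```text
time: 2.2
ee_pos: [0.5124, -0.2896, 0.2546]
ee_rot: [[-0.0, 0.069, -0.998], [-0.0, -0.998, -0.069], [-1.0, 0.0, 0.0]]
force: [-0.7, 0.5, -0.6]
width: 0.0396
```

```bash
python3 - <<'E'
from h import *
s=state(); print(s['ee_pos'],s['ee_rot'],s['width'],s['force'],s['joint_positions'])
import bench; print([x for x in dir(bench) if not x.startswith('_')]); print(getattr(bench,'tcp_to_grasp',None))
snap('wrist','w1')
for t in ["tag","tag_block","tag_red","tag_blue","rack"]:
    print(t,[(np.round(d["centre"],4).tolist(),round(d["conf"],2)) for d in place_of('wrist',t)])
im=cv2.imread('pics/top0.png')
a=cv2.resize(im[150:260,380:560],None,fx=4,fy=4,interpolation=cv2.INTER_CUBIC)
cv2.imwrite('pics/a.png',a)
b=cv2.resize(im[90:240,100:290],None,fx=4,fy=4,interpolation=cv2.INTER_CUBIC)
cv2.imwrite('pics/b.png',b)
E
```

```text
[ 0.51242083 -0.28959784  0.25457156] [[-1.53880129e-04  6.93168049e-02 -9.97594686e-01]
 [-9.61313735e-05 -9.97594694e-01 -6.93167907e-02]
 [-9.99999984e-01  8.52336706e-05  1.60173520e-04]] 0.039587697696672454 [-0.66786359  0.45385291 -0.59603751] [ 26.70589139  17.72225239  -4.15335461  99.01840355   1.4234
  63.31608309 -63.9156946 ]
['PlanningError', 'camera_model', 'close_job', 'find_in', 'masks_of', 'place_of', 'snapshot', 'state', 'tcp_to_grasp']
0.0187
tag [([0.5113, -0.2907, 0.0119], 0.96), ([0.5147, -0.3814, -0.0006], 0.63)]
tag_block [([0.5143, -0.2884, 0.0659], 0.87), ([0.5125, -0.3835, 0.042], 0.63)]
tag_red [([0.5063, -0.1642, 0.0109], 0.96)]
tag_blue [([0.5059, -0.2242, 0.0108], 0.94)]
rack [([0.5093, -0.2289, 0.0013], 0.74)]
```

View pics/w1.png

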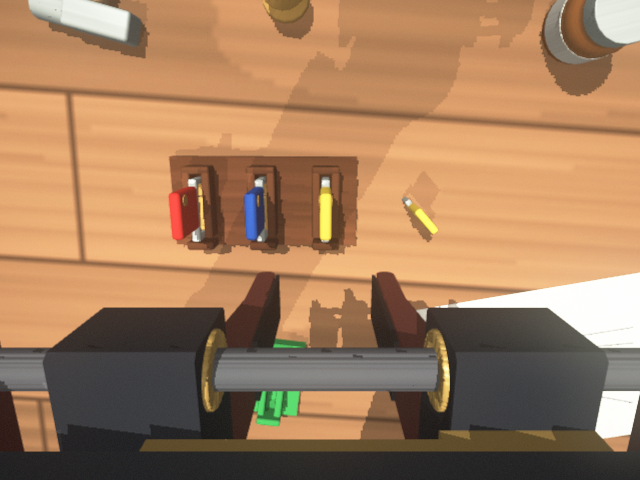

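View pics/a.png

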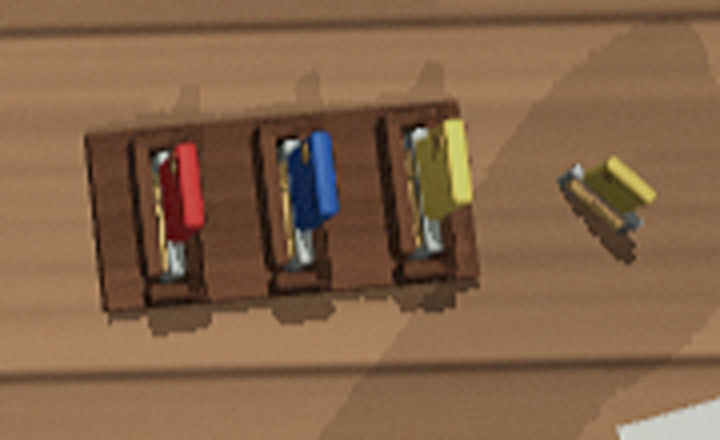

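View pics/b.png

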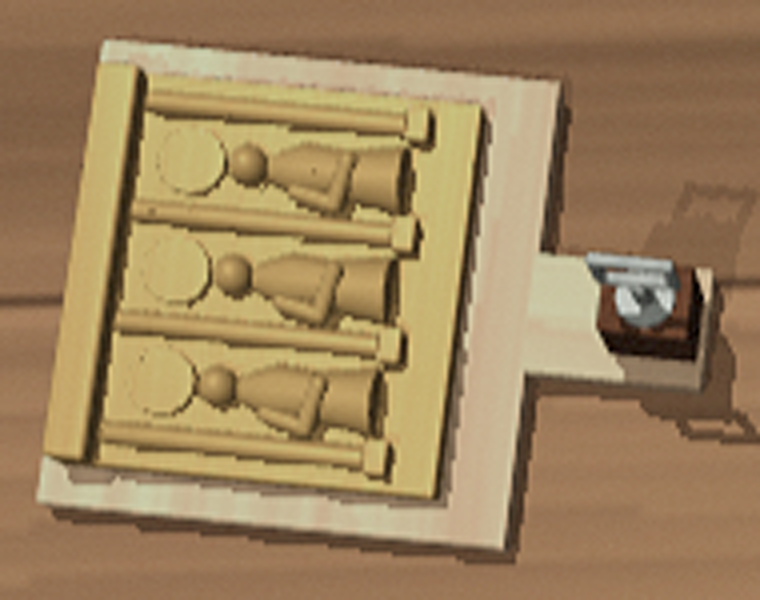

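```bash
cat >> h.py <<'E'
def ray(cm,u,v,z):
    d=np.array([(u-cm['cx'])/cm['fx'],-(v-cm['cy'])/cm['fy'],-1.0]); d=cm['orientation']@d
    return cm['eye']+d*(z-cm['eye'][2])/d[2]
def proj(cm,p):
    q=cm['orientation'].T@(np.asarray(p)-cm['eye']); return np.array([cm['cx']+cm['fx']*q[0]/-q[2], cm['cy']-cm['fy']*q[1]/-q[2]])
E
python3 - <<'E'
from h import *
cm=camera_model('wrist'); im=cv2.imread('pics/w1.png')
hsv=cv2.cvtColor(im,cv2.COLOR_BGR2HSV)
m=(hsv[:,:,0]>22)&(hsv[:,:,0]<35)&(hsv[:,:,1]>180)&(hsv[:,:,2]>200); m[:,:300]=0;m[:,350:]=0;m[:170]=0;m[260:]=0
ys,xs=np.where(m);print(xs.min(),xs.max(),ys.min(),ys.max())
r=cv2.minAreaRect(np.c_[xs,ys].astype(np.float32));print(r)
for p in cv2.boxPoints(r): print(p,ray(cm,*p,0.092))
print(ray(cm,*r[0],0.092))
# cradle yaw from the relief/board mask edges, top cam
ct=camera_model('top'); 
bl=(100+45/4,90+458/4);br=(100+435/4,90+498/4)
for z in (0.03,): 
  A=ray(ct,*bl,z);B=ray(ct,*br,z);d=A-B;print('yaw',np.degrees(np.arctan2(-d[0],d[1])),A,B)
bl=(100+38/4,90+500/4);br=(100+510/4,90+550/4);A=ray(ct,*bl,.02);B=ray(ct,*br,.02);d=A-B;print('yaw',np.degrees(np.arctan2(-d[0],d[1])))
tl=(100+102/4,90+40/4);tr=(100+565/4,90+80/4);A=ray(ct,*tl,.02);B=ray(ct,*tr,.02);d=A-B;print('yaw',np.degrees(np.arctan2(-d[0],d[1])))
print(state()['time'])
E
```

```text
Traceback (most recent call last):
ValueError: zero-size array to reduction operation minimum which has no identity
```

```bash

python3 - <<'E'
from h import *
cm=camera_model('wrist'); im=cv2.imread('pics/w1.png')
print(im[212,326])
hsv=cv2.cvtColor(im,cv2.COLOR_BGR2HSV);print(hsv[212,326])
m=(abs(hsv[:,:,0].astype(int)-hsv[212,326,0])<4)&(hsv[:,:,1]>170)&(hsv[:,:,2]>190); m[:,:300]=0;m[:,350:]=0;m[:170]=0;m[260:]=0
ys,xs=np.where(m);print(xs.min(),xs.max(),ys.min(),ys.max())
r=cv2.minAreaRect(np.c_[xs,ys].astype(np.float32));print(r)
for p in cv2.boxPoints(r): print(p,ray(cm,*p,0.092))
print(ray(cm,*r[0],0.092))
ct=camera_model('top'); 
def yaw(a,b,z):
  A=ray(ct,100+a[0]/4,90+a[1]/4,z);B=ray(ct,100+b[0]/4,90+b[1]/4,z);d=A-B;print('yaw',np.degrees(np.arctan2(-d[0],d[1])))
yaw((45,458),(435,498),.03);yaw((38,500),(510,550),.02);yaw((102,40),(565,80),.02)
E
```

```text
[108 251 255]
[ 29 147 255]
320 330 194 231
((325.0, 212.5), (10.0, 37.0), 0.0)
[320. 231.] [ 0.50162617 -0.28898373  0.092     ]
[320. 194.] [ 0.53236257 -0.2871353   0.092     ]
[330. 194.] [ 0.53287377 -0.29521553  0.092     ]
[330. 231.] [ 0.50214906 -0.29725409  0.092     ]
[ 0.51743154 -0.29213584  0.092     ]
yaw -7.340371804307998
yaw -7.50825831841633
yaw -6.631680374490132
```

Emit:
apply_moves --targets '[{"travel": [1.5,-1.5,-30]},{"travel": [0,0,-45]},{"travel": [0,0,-45]},{"travel": [0,0,-40]},{"travel": [0,0,-25]},{"travel": [0,0,-12]},{"travel": [0,0,-7.5]},{"travel": [0,0,0]}]'

```text
invalid input
```

```bash

python3 - <<'E'
from h import *
s=state();print(s['ee_pos'],s['force'])
snap('wrist','w2')
E
```

```text
[ 0.51112341 -0.2915567   0.2545662 ] [-0.3321042  -1.06205068  0.22981852]
```

View pics/w2.png

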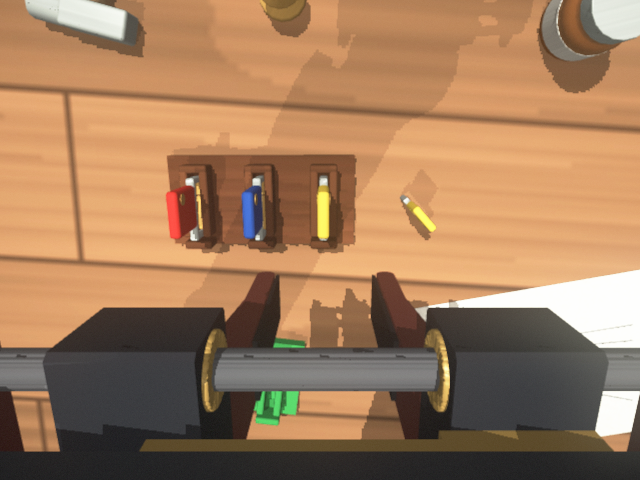

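Emit:
apply_moves --targets '[{"travel": [1.5,-0.5,-30],"twist": 0},{"travel": [0,0,-45],"twist": 0},{"travel": [0,0,-45],"twist": 0},{"travel": [0,0,-40],"twist": 0},{"travel": [0,0,-25],"twist": 0},{"travel": [0,0,-12],"twist": 0},{"travel": [0,0,-7.5],"twist": 0},{"travel": [0,0,0],"twist": 0}]'

```text
time: 3.55
ee_pos: [0.5138, -0.2908, 0.0505]
ee_rot: [[0.0, 0.067, -0.998], [-0.0, -0.998, -0.067], [-1.0, 0.0, -0.0]]
force: [-1.2, 1.2, 0.1]
width: 0.0397
```

```bash

python3 - <<'E'
from h import *
s=state();print(s['ee_pos'],s['force'])
snap('wrist','w3')
E
```

```text
[ 0.51383759 -0.29080475  0.05051066] [-1.17692182  1.24258416  0.10399934]
```

View pics/w3.png

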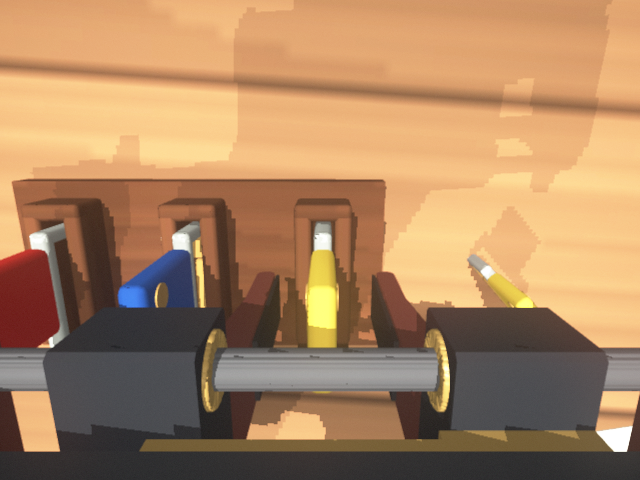

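Emit:
apply_moves --targets '[{"travel": [0,0,0],"twist": 0},{"travel": [0,0,0],"twist": 0},{"travel": [0,0,0],"twist": 0},{"travel": [0,0,0],"twist": 0},{"travel": [0,0,0],"twist": 0},{"travel": [0,0,0],"twist": 0}]' --jaw 0 --squeeze 40

```text
time: 4.35
ee_pos: [0.5137, -0.2906, 0.0504]
ee_rot: [[0.0, 0.067, -0.998], [-0.0, -0.998, -0.067], [-1.0, 0.0, -0.0]]
force: [-0.2, 1.0, 3.0]
width: 0.0095
```

Emit:
apply_moves --targets '[{"travel": [0,0,10],"twist": 0},{"travel": [0,0,20],"twist": 0},{"travel": [0,0,30],"twist": 0},{"travel": [0,0,40],"twist": 0},{"travel": [0,0,40],"twist": 0},{"travel": [0,0,40],"twist": 0},{"travel": [0,0,20],"twist": 0},{"travel": [0,0,0],"twist": 0}]'

```text
time: 5.35
ee_pos: [0.5143, -0.2909, 0.252]
ee_rot: [[0.003, 0.067, -0.998], [-0.002, -0.998, -0.067], [-1.0, 0.002, -0.003]]
force: [0.9, 1.2, -2.0]
width: 0.0101
```

```bash

python3 - <<'E'
from h import *
s=state();print(s['ee_pos'],s['force'],s['width'])
snap('scene','s4')
a=cv2.imread('pics/s4.png')
cv2.imwrite('pics/s4z.png',cv2.resize(a[200:300,350:470],None,fx=6,fy=6,interpolation=cv2.INTER_CUBIC))
a=cv2.imread('pics/top0.png')
cv2.imwrite('pics/t0z.png',cv2.resize(a[140:200,225:305],None,fx=8,fy=8,interpolation=cv2.INTER_CUBIC))
print([(d['conf'],d['centre']) for d in place_of('scene','tag')])
E
```

```text
[ 0.51431972 -0.29092659  0.25199753] [ 0.93085764  1.19774711 -1.9842826 ] 0.010099851544063747
[(0.97, [0.5126, -0.2884, 0.2158]), (0.86, [0.5117, -0.3805, 0.0005])]
```

View pics/s4.png

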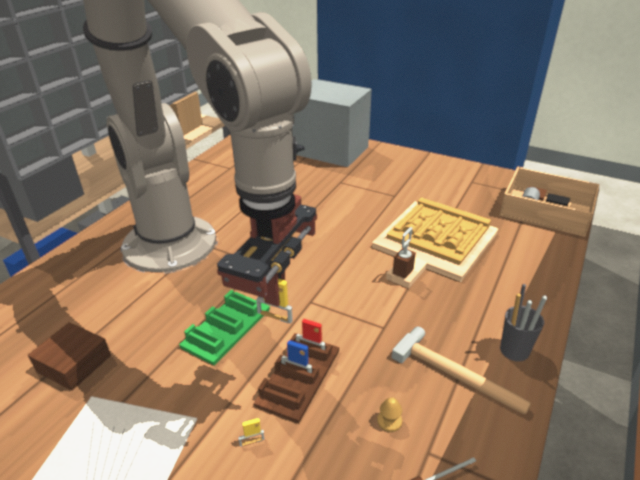

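View pics/s4z.png

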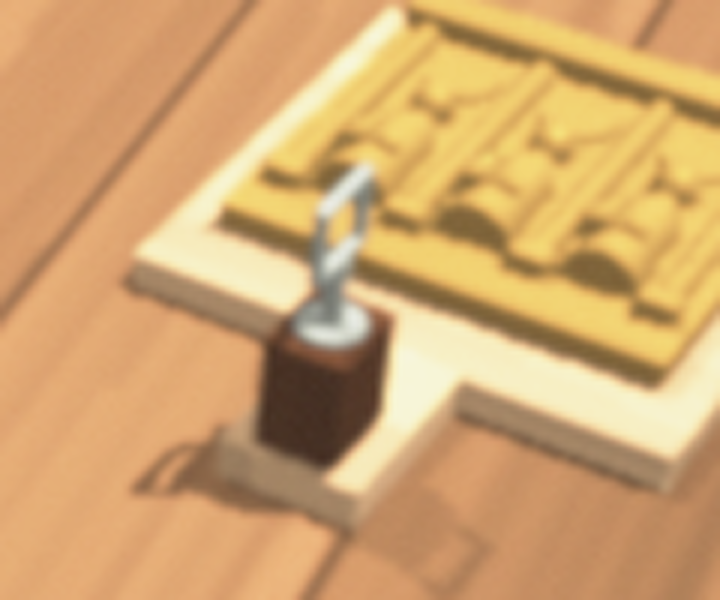

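View pics/t0z.png

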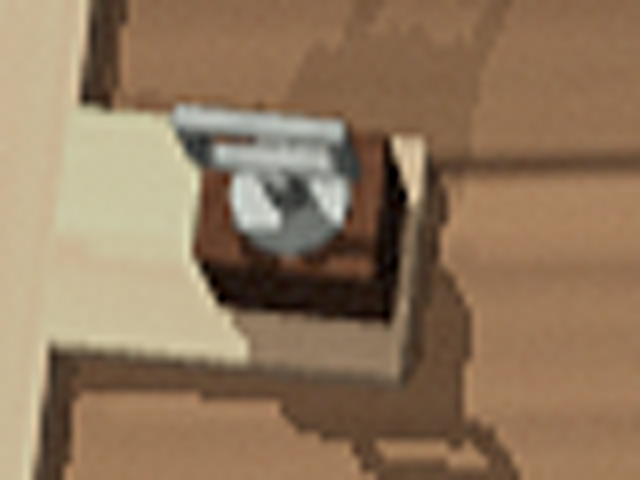

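```bash

cat >> h.py <<'E'
def tri(obs):
    A=np.zeros((3,3));b=np.zeros(3)
    for cm,(u,v) in obs:
        d=cm['orientation']@np.array([(u-cm['cx'])/cm['fx'],-(v-cm['cy'])/cm['fy'],-1.0]);d/=np.linalg.norm(d)
        P=np.eye(3)-np.outer(d,d);A+=P;b+=P@cm['eye']
    X=np.linalg.solve(A,b);return X,[proj(cm,X)-np.array(p) for cm,p in obs]
E
python3 - <<'E'
from h import *
t=camera_model('top');s=camera_model('scene')
T=lambda u,v:(225+u/8-.44,140+v/8-.44); S=lambda u,v:(350+u/6-.42,200+v/6-.42)
print(tri([(t,T(260,120)),(s,S(347,191))]))
print(tri([(t,T(178,115)),(s,S(371,172))]))
print(tri([(t,T(345,132)),(s,S(323,213))]))
E
```

```text
(array([0.57840951, 0.14345707, 0.13332398]), [array([0.17714285, 0.31110887]), array([ 0.27879797, -0.07248792])])
(array([0.58087217, 0.1621196 , 0.13108795]), [array([0.11146141, 0.19579251]), array([ 0.17348782, -0.04640655])])
(array([0.57548981, 0.12478456, 0.13405037]), [array([0.0203578 , 0.03580064]), array([ 0.03248475, -0.00812715])])
```

Emit:
apply_moves --targets '[{"travel": [0,30,0],"twist": -1},{"travel": [0,50,0],"twist": -1.5},{"travel": [0,50,0],"twist": -1.5},{"travel": [0,50,0],"twist": -1.5},{"travel": [0,50,0],"twist": -1.5},{"travel": [0,50,0],"twist": -1.5},{"travel": [0,50,0],"twist": -1.5},{"travel": [0,50,0],"twist": -1},{"travel": [0,40,0],"twist": 0},{"travel": [-4,14,0],"twist": 0}]'

```text
time: 6.7
ee_pos: [0.5084, 0.1459, 0.2487]
ee_rot: [[-0.003, -0.121, -0.993], [0.0, -0.993, 0.121], [-1.0, 0.0, 0.003]]
force: [-0.3, -0.5, -0.9]
width: 0.0097
```

Emit:
apply_moves --targets '[{"travel": [0,0,0],"twist": 0},{"travel": [0,0,0],"twist": 0}]'

```text
time: 6.95
ee_pos: [0.5097, 0.1412, 0.2497]
ee_rot: [[-0.001, -0.127, -0.992], [-0.001, -0.992, 0.127], [-1.0, 0.001, 0.001]]
force: [-0.1, -0.6, -1.4]
width: 0.0097
```

```bash

python3 - <<'E'
from h import *
s=state();print(s['ee_pos'],s['ee_rot'],s['force'],s['width'])
import json
cm=camera_model('wrist');np.save('w5.npy',cm,allow_pickle=True)
snap('wrist','w5');snap('scene','s5')
for c in ('wrist','scene'):
  for t in ('tag','tag_block','tag_window','eye_foot','cradle'):
    print(c,t,[(np.round(d["centre"],4).tolist(),round(d["conf"],2)) for d in place_of(c,t)])
E
```

```text
[0.50967889 0.14124889 0.24965736] [[-8.02994843e-04 -1.27056794e-01 -9.91895119e-01]
 [-1.25470853e-03 -9.91894530e-01  1.27057734e-01]
 [-9.99998890e-01  1.34656597e-03  6.37066949e-04]] [-0.09378428 -0.59816561 -1.40567468] 0.009654546352987159
wrist tag [([0.5074, 0.1375, 0.2108], 0.88)]
wrist tag_block [([0.5121, 0.14, 0.2648], 0.72)]
wrist tag_window []
wrist eye_foot [([0.5806, 0.1427, 0.0724], 0.88)]
wrist cradle [([0.5718, 0.1407, 0.0029], 0.98)]
scene tag [([0.5089, -0.3849, 0.003], 0.67), ([0.5095, 0.1458, 0.2141], 0.58)]
scene tag_block [([0.5114, -0.3786, 0.0427], 0.79), ([0.5073, 0.1405, 0.2649], 0.57)]
scene tag_window [([0.5096, -0.3817, 0.0093], 0.67), ([0.5047, 0.1395, 0.2268], 0.66), ([0.5091, -0.225, 0.001], 0.28)]
scene eye_foot [([0.581, 0.1408, 0.0742], 0.8), ([0.5068, 0.1414, 0.2298], 0.2)]
scene cradle [([0.5824, 0.1446, -0.0016], 0.91)]
```

View pics/w5.png

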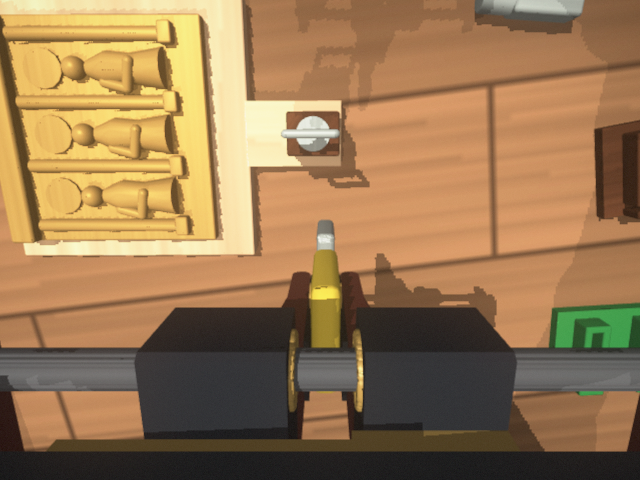

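View pics/s5.png

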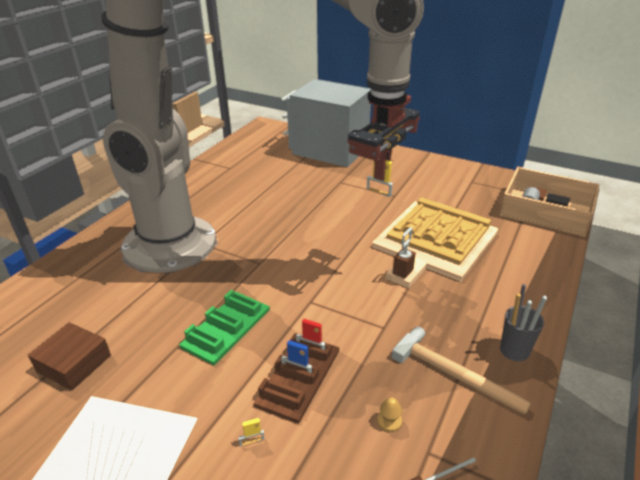

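```bash

python3 - <<'E'
from h import *
a=cv2.imread('pics/w5.png')
cv2.imwrite('pics/w5z.png',cv2.resize(a[90:290,250:370],None,fx=4,fy=4,interpolation=cv2.INTER_CUBIC)[:800:])
t=camera_model('top');s=camera_model('scene');w=camera_model('wrist');w0=np.load('w5.npy',allow_pickle=True).item()
T=lambda u,v:(225+u/8-.44,140+v/8-.44); S=lambda u,v:(350+u/6-.42,200+v/6-.42)
for o in ([(t,T(260,121)),(s,S(347,191)),(w0,(310.5,133))],[(t,T(260,121)),(w0,(310.5,133))],[(s,S(347,191)),(w0,(310.5,133))]): print(tri(o))
print(w0['eye'],w['eye'])
for z in(.13,.137): print(ray(w0,310.5,133,z))
l=ray(w0,283,133,.132);r=ray(w0,338,133,.132);print(l,r,np.degrees(np.arctan2(-(l-r)[0],(l-r)[1])))
print('nose end top of loop', ray(w0,326,222,.21+.032), ray(w0,326,246,.215))
E
```

```text
(array([0.5787547 , 0.14222214, 0.13403597]), [array([ 0.82047362, -0.12985187]), array([ 0.26017353, -0.01361723]), array([-1.69053296,  1.39516063])])
(array([0.57908232, 0.14236067, 0.1336315 ]), [array([ 0.76764459, -0.24587604]), array([-1.94063931,  0.92105154])])
(array([0.57906667, 0.14081439, 0.13492143]), [array([0.20676689, 0.01631064]), array([0.29025252, 0.63316261])])
[0.57720603 0.13177949 0.41102496] [0.57702873 0.13395499 0.41158177]
[0.57953587 0.14111331 0.13      ]
[0.57947784 0.14088081 0.137     ]
[0.58189148 0.15936807 0.132     ] [0.57714672 0.12272268 0.132     ] -7.377480580584992
nose end top of loop [0.54107714 0.13587176 0.242     ] [0.52298844 0.13811366 0.215     ]
```

View pics/w5z.png

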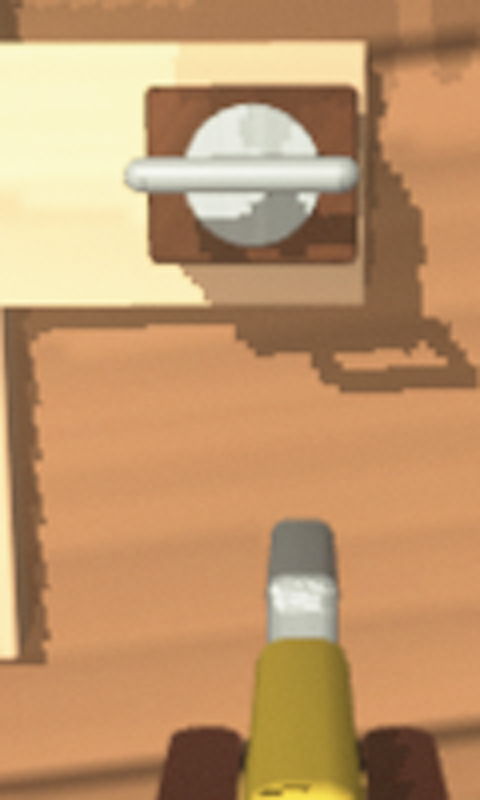

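```bash

python3 - <<'E'
from h import *
w0=np.load('w5.npy',allow_pickle=True).item()
print(ray(w0,325.5,220.5,.2115),ray(w0,325.5,234.5,.2435))
for z in (.1895+.06,.2915): print(ray(w0,325.3,250.5,z), ray(w0,325.3,285,z))
E
```

```text
[0.53536138 0.1367622  0.2115    ] [0.53598299 0.13675016 0.2435    ]
[0.53063034 0.13753919 0.2495    ] [0.51539141 0.13951079 0.2495    ]
[0.54274104 0.13604154 0.2915    ] [0.53146456 0.13750048 0.2915    ]
```

Emit:
apply_moves --targets '[{"travel": [20,0.5,-5],"twist": 0},{"travel": [25,0.5,-15],"twist": 0},{"travel": [20,0,-15],"twist": 0},{"travel": [6.5,0,-10],"twist": 0},{"travel": [0,0,-5],"twist": 0},{"travel": [0,0,0],"twist": 0},{"travel": [0,0,0],"twist": 0}]'

```text
time: 8.43
ee_pos: [0.581, 0.1447, 0.2008]
ee_rot: [[0.001, -0.124, -0.992], [0.0, -0.992, 0.124], [-1.0, -0.0, -0.001]]
force: [0.1, -0.2, -2.0]
width: 0.0095
```

```bash

python3 - <<'E'
from h import *
s=state();print(s['ee_pos'],s['ee_rot'],s['force'],s['width'])
cm=camera_model('wrist');np.save('w6.npy',cm,allow_pickle=True)
snap('wrist','w6');snap('scene','s6');snap('top','t6')
a=cv2.imread('pics/s6.png')
cv2.imwrite('pics/s6z.png',cv2.resize(a[180:280,350:470],None,fx=6,fy=6,interpolation=cv2.INTER_CUBIC))
E
```

```text
[0.58098955 0.14467614 0.20083701] [[ 8.51218262e-04 -1.24126634e-01 -9.92266020e-01]
 [ 1.90724732e-04 -9.92266341e-01  1.24126838e-01]
 [-9.99999620e-01 -2.94908702e-04 -8.20961211e-04]] [ 0.06631507 -0.18432333 -2.03782672] 0.009500320408787531
```

View pics/w6.png

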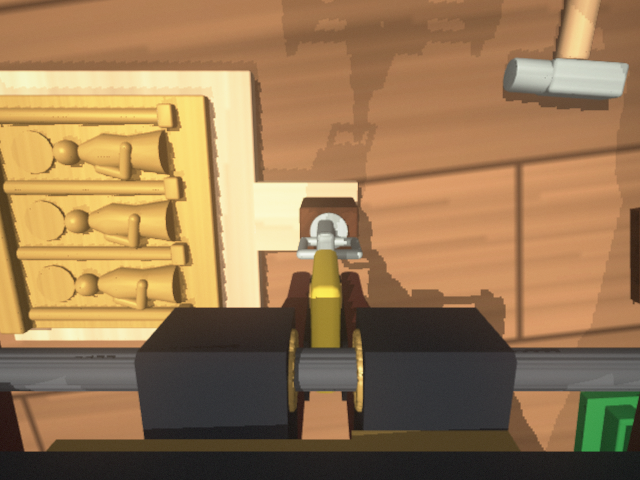

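View pics/s6z.png

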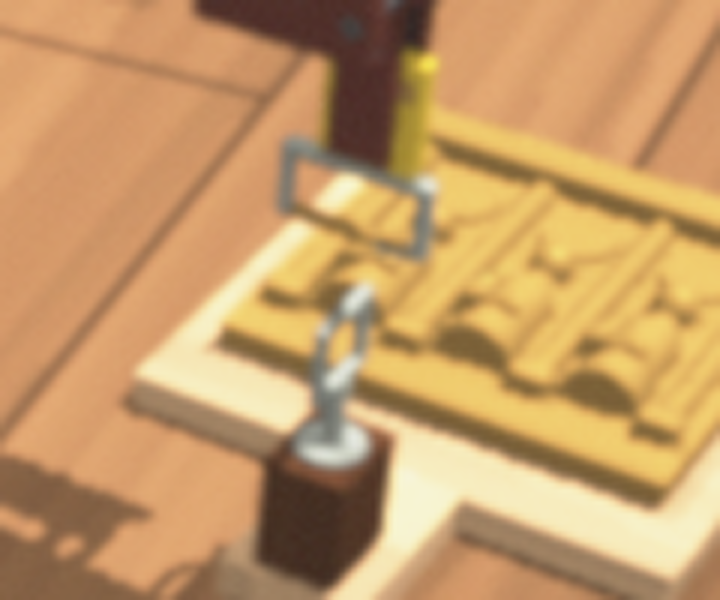

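View pics/t6.png

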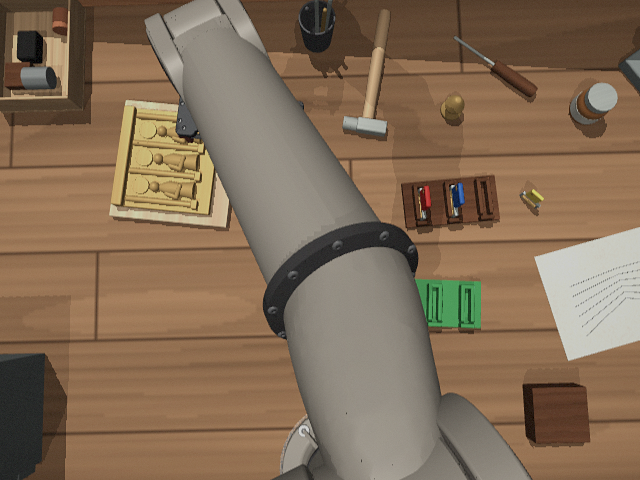

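```bash

python3 - <<'E'
from h import *
a=cv2.imread('pics/w6.png')
cv2.imwrite('pics/w6z.png',cv2.resize(a[190:290,270:390],None,fx=6,fy=6,interpolation=cv2.INTER_CUBIC))
E
```

```text
(no output)
```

View pics/w6z.png

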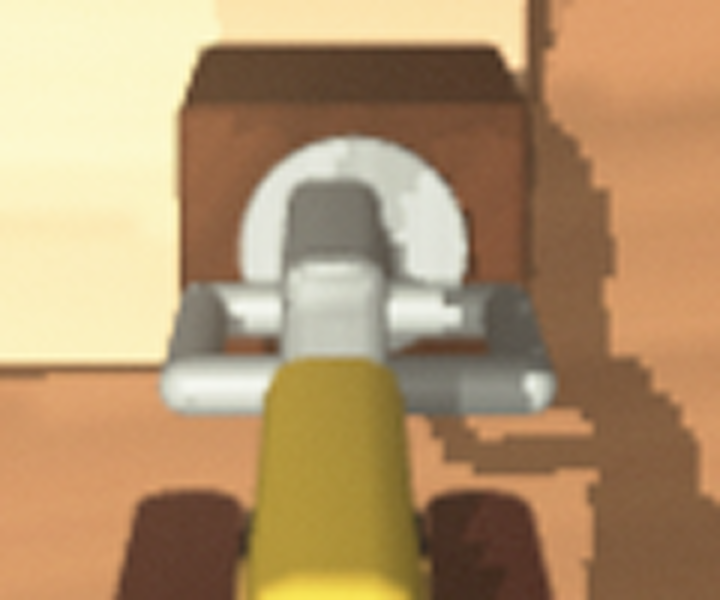

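```bash

python3 - <<'E'
from h import *
w=np.load('w6.npy',allow_pickle=True).item(); s=camera_model('scene')
t=camera_model('top')
zb=0.2008-.038
n=ray(w,325.3,219.8,zb);n2=ray(w,325.3,233.3,zb+.032);d=np.array([.9923,-.1241])
o=n[:2]-.026*d;o2=n2[:2]-.026*d;print('tag origin',o,o2)
for z in(.131,.134,.137):
  b=ray(w,329.5,254.3,z)[:2]; L=ray(w,297,254.3,z);R=ray(w,362.3,254.3,z);print(z,b,'bar in tag',[np.round(((b-q)@d,(b-q)@np.array([.1241,.9923]))*np.array(1000),1) for q in(o,o2)],np.linalg.norm(L-R))
T=lambda u,v:(225+u/8-.44,140+v/8-.44); S=lambda u,v:(350+u/6-.42,200+v/6-.42)
print(tri([(w,(329.5,254.3)),(s,S(347,191))]))
# tag in scene: nose lower corner (425,258), hinge lower corner (285,210) zoom6 offset 350,180
for u,v in((424,254),(286,210)): print(ray(s,350+u/6-.42,180+v/6-.42,zb))
# plane z at bar top: project bar center
for x in (-34,26):
  for z in(0,32): 
    p=np.r_[o+d*x/1000,zb+z/1000];q=proj(s,p);print(x,z,(q[0]-350+.42)*6,(q[1]-180+.42)*6)
E
```

```text
tag origin [0.58131146 0.14359266] [0.58204888 0.14349975]
0.131 [0.57926947 0.14134296] bar in tag [array([-1.7, -2.5]), array([-2.5, -2.5])] 0.0392031799362985
0.134 [0.58016425 0.14126287] bar in tag [array([-0.8, -2.5]), array([-1.6, -2.5])] 0.03869471275760549
0.137 [0.58105903 0.14118277] bar in tag [array([ 0. , -2.4]), array([-0.7, -2.4])] 0.03818624557891248
(array([0.57935363, 0.14118229, 0.13436123]), [array([0.30934085, 1.46080029]), array([0.36604633, 0.17542796])])
[0.60249118 0.1479241  0.1628    ]
[0.54789832 0.15266287 0.1628    ]
-34 0 280.3315549602803 216.21801800151118
-34 32 287.2886743364679 141.25703077841112
26 0 429.3029962497817 267.7473520079259
26 32 439.02327211004 191.84184780619628
```

Emit:
apply_moves --targets '[{"travel": [0,-2,-8],"twist": 0},{"travel": [0,0,-8],"twist": 0},{"travel": [0,0,-4],"twist": 0},{"travel": [0,0,0],"twist": 0}]'

```text
time: 9.07
ee_pos: [0.5808, 0.1424, 0.1795]
ee_rot: [[-0.001, -0.124, -0.992], [-0.0, -0.992, 0.124], [-1.0, 0.0, 0.001]]
force: [0.1, 1.0, -1.0]
width: 0.0103
```

Emit:
apply_moves --targets '[{"travel": [0,0,-2],"twist": 0},{"travel": [0,0,-2],"twist": 0},{"travel": [0,0,0],"twist": 0}]'

```text
time: 9.45
ee_pos: [0.5811, 0.1424, 0.1761]
ee_rot: [[-0.0, -0.124, -0.992], [-0.0, -0.992, 0.124], [-1.0, 0.0, 0.0]]
force: [0.2, 0.3, -0.5]
width: 0.0097
```

Emit:
apply_moves --targets '[{"travel": [0,0,-2],"twist": 0},{"travel": [0,0,-2],"twist": 0},{"travel": [0,0,0],"twist": 0}]'

```text
time: 9.82
ee_pos: [0.5812, 0.1425, 0.1722]
ee_rot: [[0.0, -0.124, -0.992], [-0.0, -0.992, 0.124], [-1.0, 0.0, -0.0]]
force: [-0.0, 0.7, -1.1]
width: 0.0099
```

Emit:
apply_moves --targets '[{"travel": [0,0,-2],"twist": 0},{"travel": [0,0,0],"twist": 0}]'

```text
time: 10.07
ee_pos: [0.5812, 0.1425, 0.1705]
ee_rot: [[0.0, -0.125, -0.992], [0.0, -0.992, 0.125], [-1.0, -0.0, -0.0]]
force: [-1.7, -1.1, 4.2]
width: 0.0101
```

Emit:
apply_moves --targets '[{"travel": [0,0,-2],"twist": 0},{"travel": [0,0,0],"twist": 0}]'

```text
time: 10.32
ee_pos: [0.5812, 0.1425, 0.1682]
ee_rot: [[0.0, -0.124, -0.992], [0.0, -0.992, 0.124], [-1.0, -0.0, -0.0]]
force: [-1.7, -0.7, 4.7]
width: 0.0097
```

```bash

python3 - <<'E'
from h import *
for i in range(4):
  if i==0: snap('wrist','w7')
  elif i==1: snap('scene','s7')
  else: snapshot('top')
  s=state();print(s['ee_pos'],s['force'])
a=cv2.imread('pics/s7.png')
cv2.imwrite('pics/s7z.png',cv2.resize(a[180:280,350:470],None,fx=6,fy=6,interpolation=cv2.INTER_CUBIC))
E
```

```text
[0.58117124 0.14251327 0.16826643] [-0.87405856 -0.65075705  4.63720132]
[0.58116381 0.14252318 0.16826346] [-1.05292794  0.25041019  4.55211159]
[0.58116152 0.14251308 0.16827267] [-1.93433797 -1.1174933   4.89583385]
[0.58118862 0.14248596 0.16825231] [-1.94382143  0.22210637  4.25393222]
```

View pics/s7z.png

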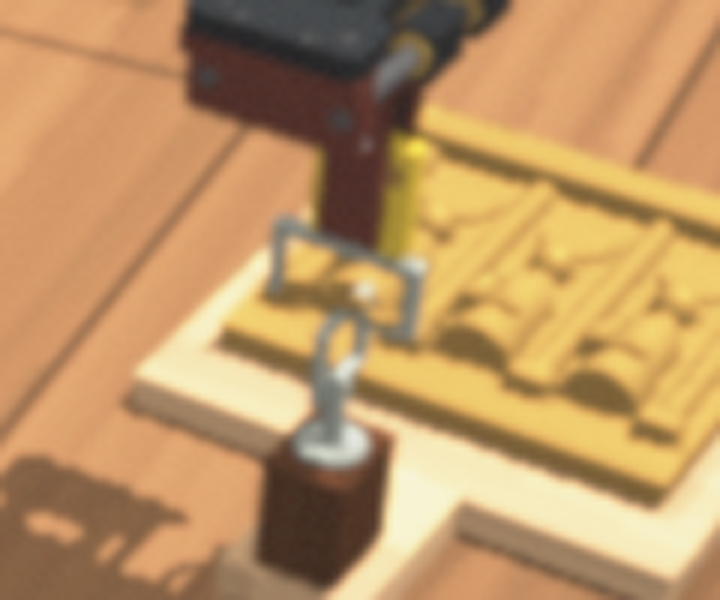

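Emit:
apply_moves --targets '[{"travel": [0,0,-2],"twist": 0},{"travel": [0,0,-2],"twist": 0},{"travel": [0,0,0],"twist": 0}]'

```text
time: 10.9
ee_pos: [0.5815, 0.1424, 0.1643]
ee_rot: [[0.001, -0.125, -0.992], [0.0, -0.992, 0.125], [-1.0, -0.0, -0.001]]
force: [-2.0, 0.1, 5.2]
width: 0.0098
```

Emit:
apply_moves --targets '[{"travel": [0,0,-2],"twist": 0},{"travel": [0,0,-1.5],"twist": 0},{"travel": [0,0,0],"twist": 0}]'

```text
time: 11.28
ee_pos: [0.5822, 0.1424, 0.1613]
ee_rot: [[0.002, -0.125, -0.992], [0.0, -0.992, 0.125], [-1.0, -0.001, -0.002]]
force: [-0.5, -2.1, 6.0]
width: 0.0101
```

Emit:
apply_moves --targets '[{"travel": [0,0,-1.5],"twist": 0},{"travel": [0,0,0],"twist": 0}]'

```text
time: 11.52
ee_pos: [0.5825, 0.1423, 0.16]
ee_rot: [[0.003, -0.125, -0.992], [0.0, -0.992, 0.125], [-1.0, -0.001, -0.003]]
force: [-0.2, -1.8, 7.4]
width: 0.01
```

```bash

python3 - <<'E'
from h import *
cm=camera_model('wrist');np.save('w8.npy',cm,allow_pickle=True)
for i in range(3):
  if i==0: snap('wrist','w8')
  elif i==1: snap('scene','s8')
  else: print([(np.round(d["centre"],4).tolist(),round(d["conf"],2)) for d in place_of('scene','tag')])
  s=state();print(s['ee_pos'],s['force'])
a=cv2.imread('pics/s8.png')
cv2.imwrite('pics/s8z.png',cv2.resize(a[180:280,350:470],None,fx=6,fy=6,interpolation=cv2.INTER_CUBIC))
a=cv2.imread('pics/w8.png')
cv2.imwrite('pics/w8z.png',cv2.resize(a[190:290,270:390],None,fx=6,fy=6,interpolation=cv2.INTER_CUBIC))
E
```

```text
[0.58253907 0.1423406  0.16006587] [ 0.49761908 -0.38350369  6.21988716]
[0.58251083 0.14240413 0.16005994] [-0.09208072 -1.13328554  7.4245413 ]
[([0.5077, -0.3834, 0.0012], 0.8), ([0.582, 0.1446, 0.1254], 0.57)]
[0.5825151  0.14234743 0.16006284] [ 1.1440377  -1.20091154  6.9087191 ]
```

View pics/s8z.png

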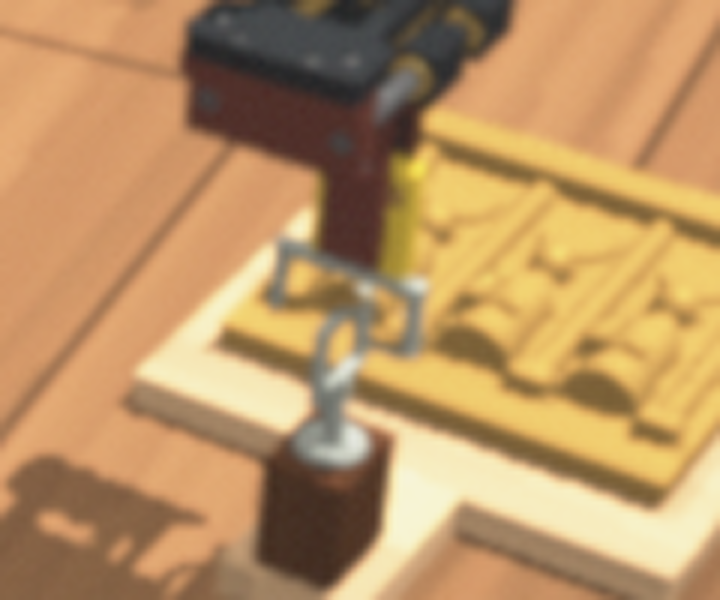

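View pics/w8z.png

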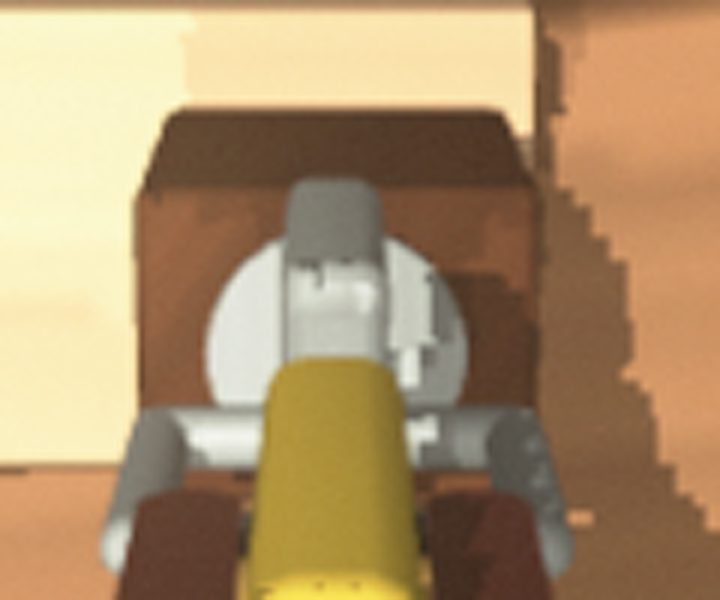

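Emit:
apply_moves --targets '[{"travel": [0,0,-1],"twist": 0},{"travel": [0,0,-1],"twist": 0},{"travel": [0,0,0],"twist": 0}]'

```text
time: 12.05
ee_pos: [0.5828, 0.1425, 0.1582]
ee_rot: [[0.004, -0.125, -0.992], [0.001, -0.992, 0.125], [-1.0, -0.001, -0.003]]
force: [0.4, -0.3, 7.6]
width: 0.01
```

Emit:
apply_moves --targets '[{"travel": [-2,0.25,0],"twist": 0},{"travel": [-2,0.25,0],"twist": 0},{"travel": [0,0,0],"twist": 0}]'

```text
time: 12.42
ee_pos: [0.5787, 0.1434, 0.1582]
ee_rot: [[0.004, -0.125, -0.992], [0.001, -0.992, 0.125], [-1.0, -0.002, -0.003]]
force: [0.6, -0.2, 7.0]
width: 0.0098
```

Emit:
apply_moves --targets '[{"travel": [-2,0.25,0],"twist": 0},{"travel": [-2,0.25,0],"twist": 0},{"travel": [0,0,0],"twist": 0}]'

```text
time: 12.8
ee_pos: [0.5746, 0.1438, 0.158]
ee_rot: [[0.003, -0.124, -0.992], [0.001, -0.992, 0.124], [-1.0, -0.001, -0.003]]
force: [-0.0, 0.2, 5.3]
width: 0.0098
```

Emit:
apply_moves --targets '[{"travel": [-2,0.25,0],"twist": 0},{"travel": [-2,0.25,0],"twist": 0},{"travel": [0,0,0],"twist": 0}]'

```text
time: 13.18
ee_pos: [0.5685, 0.1438, 0.1564]
ee_rot: [[-0.001, -0.124, -0.992], [-0.0, -0.992, 0.124], [-1.0, 0.001, 0.001]]
force: [-0.5, 1.2, -1.8]
width: 0.0097
```

Emit:
apply_moves --targets '[{"travel": [-2,0.25,0],"twist": 0},{"travel": [-2,0.25,0],"twist": 0},{"travel": [0,0,0],"twist": 0}]'

```text
time: 13.55
ee_pos: [0.5649, 0.1445, 0.1571]
ee_rot: [[-0.0, -0.124, -0.992], [-0.0, -0.992, 0.124], [-1.0, 0.0, 0.0]]
force: [-0.1, -0.1, -1.0]
width: 0.0096
```

Emit:
apply_moves --targets '[{"travel": [0,0,1],"twist": 0},{"travel": [0,0,1],"twist": 0},{"travel": [0,0,0],"twist": 0}]'

```text
time: 13.92
ee_pos: [0.5653, 0.1445, 0.1593]
ee_rot: [[0.0, -0.125, -0.992], [0.0, -0.992, 0.125], [-1.0, -0.0, -0.0]]
force: [0.2, 0.2, -1.7]
width: 0.01
```

```bash

python3 - <<'E'
from h import *
for i in range(2):
  snap(['wrist','scene'][i],['w9','s9'][i])
  s=state();print(s['ee_pos'],s['force'])
a=cv2.imread('pics/s9.png')
cv2.imwrite('pics/s9z.png',cv2.resize(a[180:280,350:470],None,fx=6,fy=6,interpolation=cv2.INTER_CUBIC))
E
```

```text
[0.56520537 0.14446155 0.15926385] [-0.27574806 -0.32236957 -1.88656795]
[0.56514372 0.1444812  0.15918248] [ 0.57993566  0.1886235  -2.16883502]
```

View pics/s9z.png

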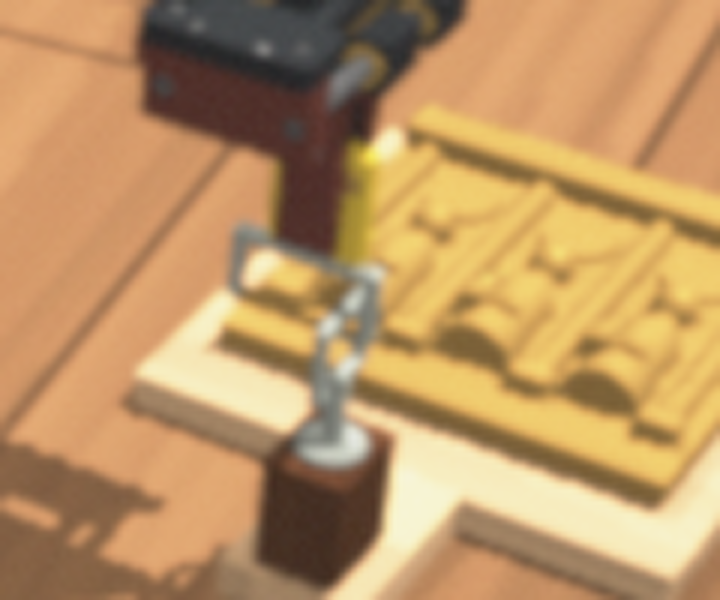

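View pics/w9.png

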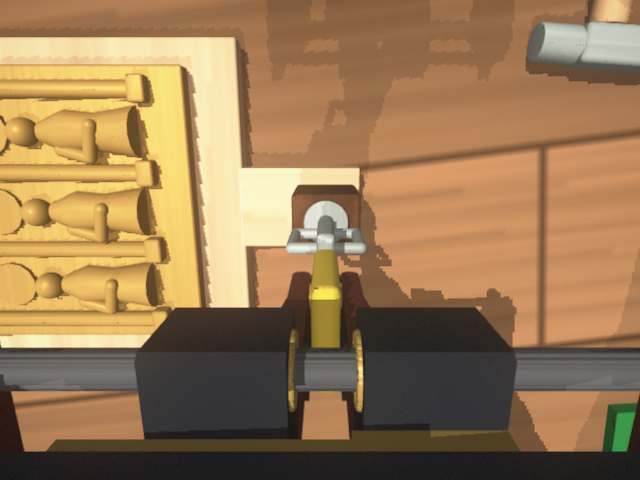

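The bar is at the nose end of the hook, and the force dropped when the gate snapped. Now I'll tug it upwards.

Emit:
apply_moves --targets '[{"travel": [0,0,1],"twist": 0},{"travel": [0,0,0],"twist": 0}]'

```text
time: 14.28
ee_pos: [0.5652, 0.1445, 0.1603]
ee_rot: [[0.0, -0.125, -0.992], [0.0, -0.992, 0.125], [-1.0, -0.0, -0.0]]
force: [-0.7, 0.4, -0.7]
width: 0.0103
```

Emit:
apply_moves --targets '[{"travel": [0,0,1],"twist": 0},{"travel": [0,0,0],"twist": 0}]'

```text
time: 14.52
ee_pos: [0.5651, 0.1444, 0.1612]
ee_rot: [[-0.0, -0.124, -0.992], [-0.0, -0.992, 0.124], [-1.0, 0.0, 0.0]]
force: [0.0, -0.1, -1.6]
width: 0.0099
```

Emit:
apply_moves --targets '[{"travel": [0,0,1],"twist": 0},{"travel": [0,0,0],"twist": 0}]'

```text
time: 14.78
ee_pos: [0.565, 0.1444, 0.1615]
ee_rot: [[-0.0, -0.124, -0.992], [0.0, -0.992, 0.124], [-1.0, 0.0, 0.0]]
force: [3.2, 0.8, -8.2]
width: 0.01
```

```bash

python3 - <<'E'
from h import *
snap('scene','s10');s=state();print(s['ee_pos'],s['force'],s['time'])
a=cv2.imread('pics/s10.png')
cv2.imwrite('pics/s10z.png',cv2.resize(a[180:280,350:470],None,fx=6,fy=6,interpolation=cv2.INTER_CUBIC))
E
```

```text
[0.56498229 0.14437695 0.16150741] [ 1.89335071  1.18001474 -8.8414814 ] 14.825
```

View pics/s10z.png

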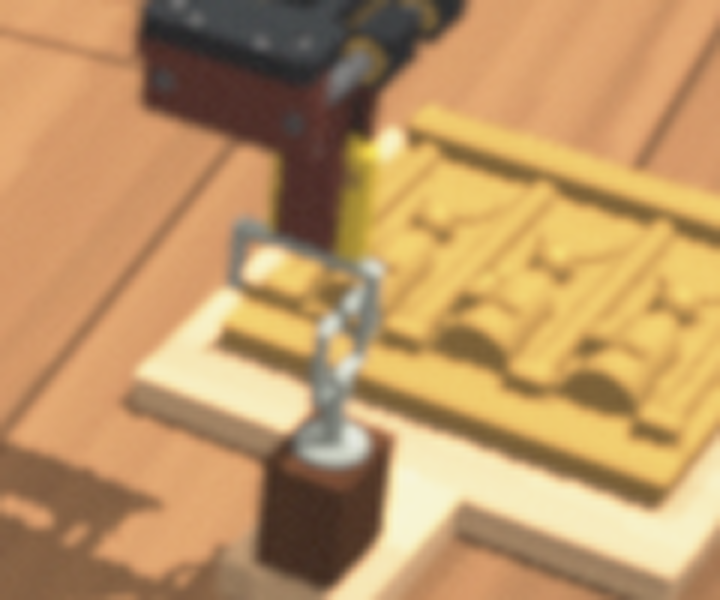

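The steady tug of about 7 N is held with the hook locked. I'll lower it so the loop's top nearly rests on the bar, then release.

Emit:
apply_moves --targets '[{"travel": [0,0,-3],"twist": 0},{"travel": [0,0,-3],"twist": 0},{"travel": [0,0,-3],"twist": 0},{"travel": [0,0,-3],"twist": 0},{"travel": [0,0,-1],"twist": 0},{"travel": [0,0,0],"twist": 0}]'

```text
time: 15.58
ee_pos: [0.5651, 0.1445, 0.1491]
ee_rot: [[-0.0, -0.124, -0.992], [-0.0, -0.992, 0.124], [-1.0, 0.0, 0.0]]
force: [-0.0, 0.5, -1.8]
width: 0.0101
```

```bash

python3 - <<'E'
from h import *
snap('scene','s11');s=state();print(s['ee_pos'],s['force'],s['time'])
a=cv2.imread('pics/s11.png')
cv2.imwrite('pics/s11z.png',cv2.resize(a[180:280,350:470],None,fx=6,fy=6,interpolation=cv2.INTER_CUBIC))
E
```

```text
[0.56515616 0.14451536 0.14921504] [-0.03262037 -0.26090508 -0.89042942] 15.625
```

View pics/s11z.png

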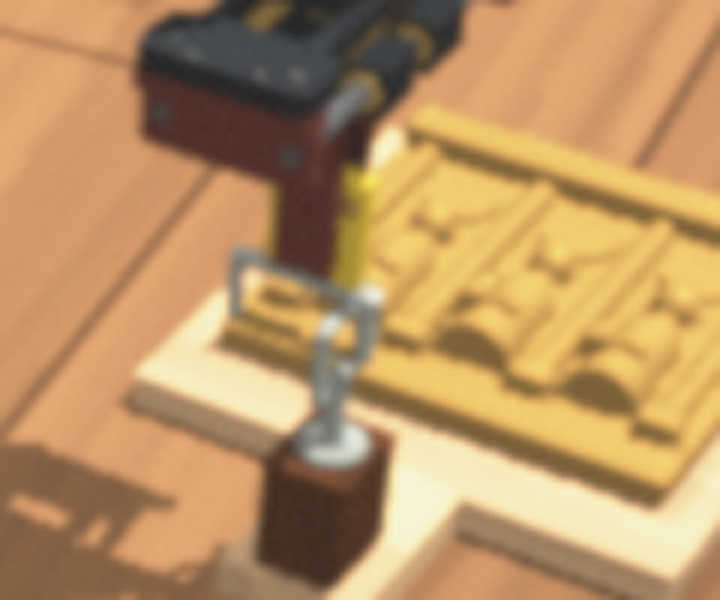

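Emit:
apply_moves --targets '[{"travel": [0,0,0],"twist": 0},{"travel": [0,0,0],"twist": 0},{"travel": [0,0,0],"twist": 0},{"travel": [0,0,0],"twist": 0},{"travel": [0,0,0],"twist": 0},{"travel": [0,0,0],"twist": 0}]' --jaw 0.9

```text
time: 16.38
ee_pos: [0.5651, 0.1445, 0.1492]
ee_rot: [[0.0, -0.124, -0.992], [-0.0, -0.992, 0.124], [-1.0, -0.0, -0.0]]
force: [-0.3, -0.4, -0.4]
width: 0.0665
```

```bash

python3 - <<'E'
from h import *
snap('scene','s12');snap('wrist','w12');s=state();print(s['ee_pos'],s['force'],s['width'])
a=cv2.imread('pics/s12.png')
cv2.imwrite('pics/s12z.png',cv2.resize(a[180:280,350:470],None,fx=6,fy=6,interpolation=cv2.INTER_CUBIC))
E
```

```text
[0.56510563 0.14444198 0.14914155] [-0.10084202 -0.34883113  0.42330643] 0.07439287541855236
```

View pics/s12z.png

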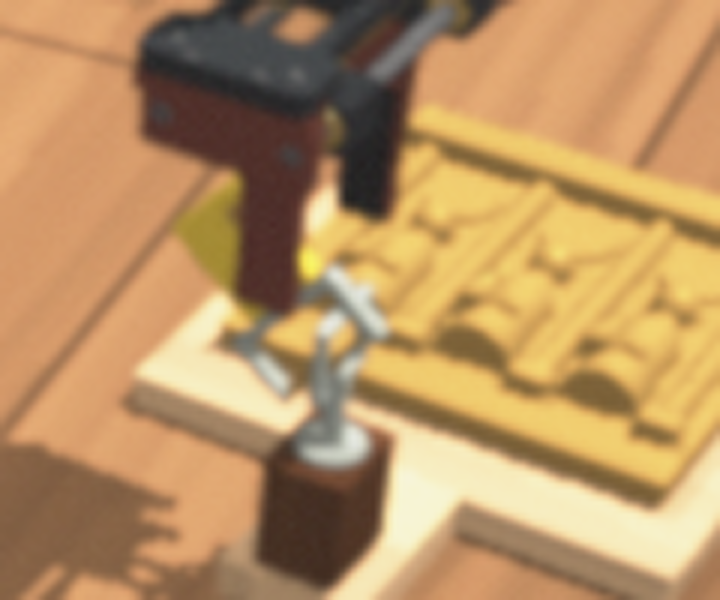

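View pics/w12.png

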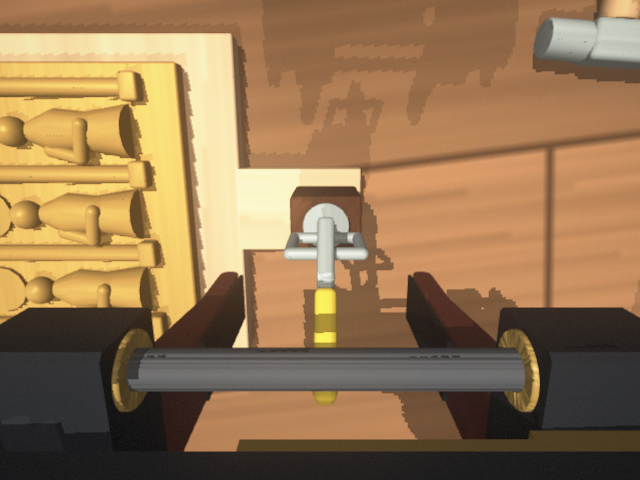

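Emit:
apply_moves --targets '[{"travel": [0,0,15],"twist": 0},{"travel": [0,0,30],"twist": 0},{"travel": [0,0,40],"twist": 0},{"travel": [0,0,40],"twist": 0},{"travel": [0,0,25],"twist": 0},{"travel": [-20,-30,0],"twist": 0},{"travel": [-20,-40,0],"twist": 0},{"travel": [-20,-40,0],"twist": 0},{"travel": [0,0,0],"twist": 0},{"travel": [0,0,0],"twist": 0}]'

```text
time: 17.73
ee_pos: [0.5055, 0.0352, 0.3001]
ee_rot: [[0.002, -0.124, -0.992], [0.001, -0.992, 0.124], [-1.0, -0.001, -0.001]]
force: [-0.1, 0.3, 0.2]
width: 0.079
```

```bash

python3 - <<'E'
from h import *
a=snap('scene','s13');print(state()['time'])
for t in ('tag','tag_window','tag_red','tag_blue'): print(t,[(np.round(d["centre"],4).tolist(),round(d["conf"],2)) for d in place_of('scene',t)])
for i in range(6): snapshot('wrist')
b=snap('scene','s14'); print(abs(a[190:300,360:460].astype(int)-b[190:300,360:460]).max(), state()['ee_pos'],state()['force'])
a=cv2.imread('pics/s14.png')
cv2.imwrite('pics/s14z.png',cv2.resize(a[180:280,350:470],None,fx=6,fy=6,interpolation=cv2.INTER_CUBIC))
E
```

```text
17.775
tag [([0.5787, 0.1441, 0.1091], 0.75), ([0.5096, -0.3837, 0.0017], 0.73), ([0.5095, -0.2255, -0.0033], 0.56)]
tag_window [([0.5626, 0.1415, 0.1172], 0.64), ([0.5089, -0.3851, 0.0102], 0.63)]
tag_red [([0.5063, -0.1676, 0.0112], 0.94)]
tag_blue [([0.5104, -0.2315, 0.0096], 0.95)]
7 [0.50515144 0.03454133 0.29909797] [-0.74855949 -0.12294776  0.85459267]
```

View pics/s14z.png

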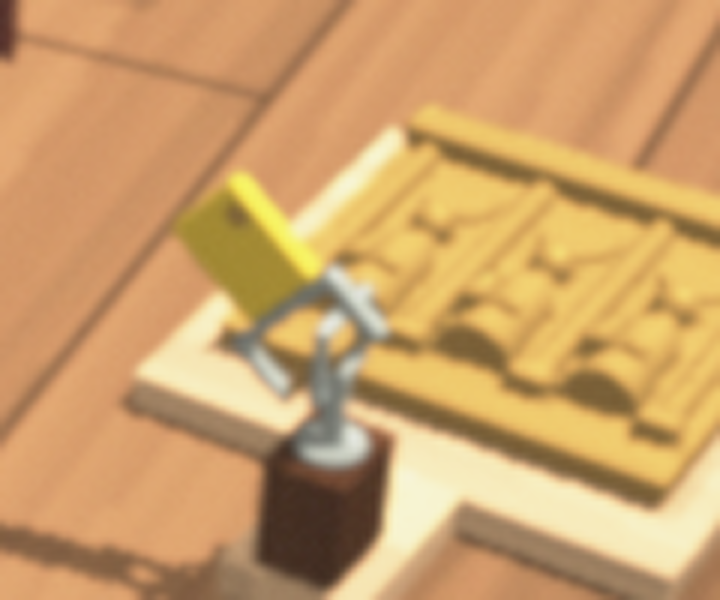

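View pics/s14.png

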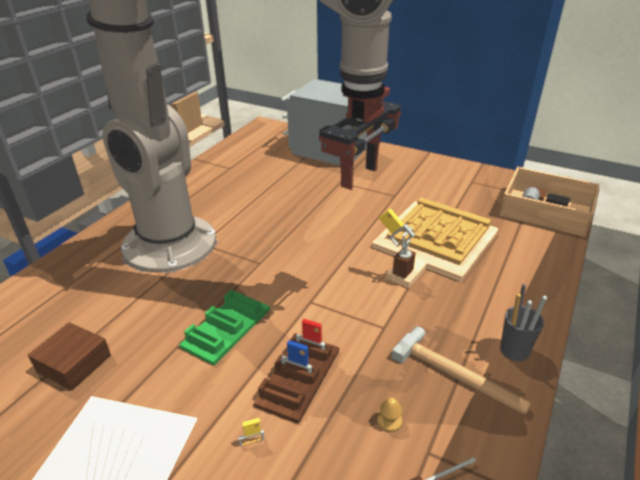

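Caught and still, at about 50° tilt. I need to check that the gate really is shut in this posture.

```bash

python3 - <<'E'
from h import *
s=camera_model('scene');a=cv2.imread('pics/s14.png')
z=cv2.resize(a[195:265,370:430],None,fx=10,fy=10,interpolation=cv2.INTER_LANCZOS4)[:600]
cv2.imwrite('pics/s14zz.png',z)
from scipy.optimize import least_squares
# observed (s14z, /6): block outer corners & hook corners
obs={(-20,5,80):None}
S=lambda u,v:np.array([350+u/6-.42,180+v/6-.42])
# near face is -y (towards camera at y=-0.79). points on y=-4/-5
pts=[((-20,-5,80),(177,225)),((20,-5,80),(237,178)),((20,-5,32),(315,280)),((-34,-4,0),(290,391)),((26,-4,0),(384,335)),((26,-4,32),(330,268)),((-34,-4,32),(236,335))]
yaw=np.radians(-7.2);ex=np.array([np.cos(yaw),np.sin(yaw),0]);ey=np.array([-np.sin(yaw),np.cos(yaw),0]);ez=np.array([0,0,1.])
import cv2
from scipy.spatial.transform import Rotation as R
def pose(p): return np.c_[ex,ey,ez]@R.from_euler('yx',[p[3],p[4]]).as_matrix(),np.array(p[:3])
f=lambda p:np.concatenate([proj(s,pose(p)[1]+pose(p)[0]@np.array(P)/1000)-S(*q) for P,q in pts])
r=least_squares(f,[.56,.142,.11,-.8,0]);print(r.x,np.degrees(r.x[3:]),np.round(f(r.x)*6).reshape(-1,2).tolist())
Rm,t=pose(r.x)
bar=np.array([.579,.142,.134]);low=np.array([.579,.142,.101])
for b in(bar,low): print('in tag mm',np.round(1000*Rm.T@(b-t),1))
for P in((-4,0,15),): print(t+Rm@np.array(P)/1000)
E
```

```text
[ 0.56740905  0.18371617  0.08459028 -0.87320916  0.0626456 ] [-50.03119963   3.58932858] [[-2.0, 1.0], [-0.0, 3.0], [4.0, -3.0], [-2.0, 2.0], [0.0, -2.0], [-0.0, 1.0], [-1.0, -3.0]]
in tag mm [ 50.5 -36.8  20.5]
in tag mm [ 25.2 -38.8  -0.7]
[0.55340301 0.18507097 0.09114737]
```

View pics/s14zz.png

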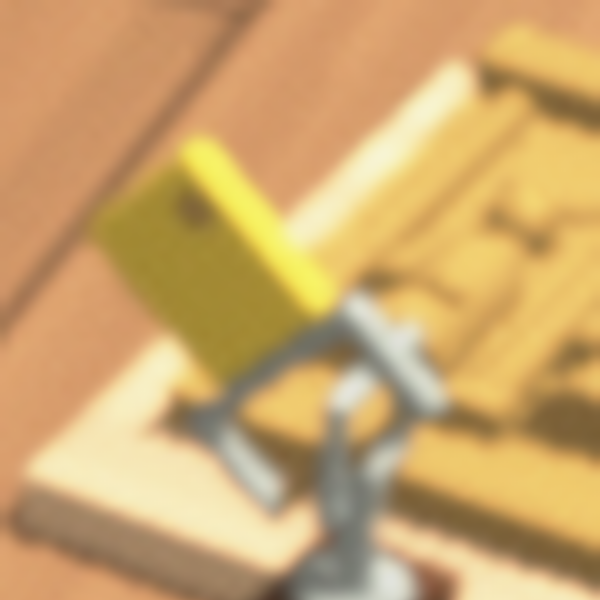

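Emit:
apply_moves --targets '[{"travel": [0,-27,0],"twist": 0},{"travel": [0,-28,0],"twist": 0},{"travel": [15,0,-40],"twist": 0},{"travel": [15,0,-40],"twist": 0},{"travel": [15,0,-40],"twist": 0},{"travel": [0,0,0],"twist": 0},{"travel": [0,0,0],"twist": 0}]'

```text
time: 19.2
ee_pos: [0.5504, -0.0205, 0.1803]
ee_rot: [[0.001, -0.125, -0.992], [0.0, -0.992, 0.125], [-1.0, -0.0, -0.001]]
force: [-0.5, -0.2, 0.5]
width: 0.0791
```

```bash

python3 - <<'E'
from h import *
cm=camera_model('wrist');np.save('w15.npy',cm,allow_pickle=True)
snap('wrist','w15');print(state()['time'])
print(proj(cm,[.579,.142,.134]),proj(cm,[.565,.142,.11]))
E
```

```text
19.25
[ 17.20999319 250.50594722] [ 53.96918333 261.56567061]
```

View pics/w15.png

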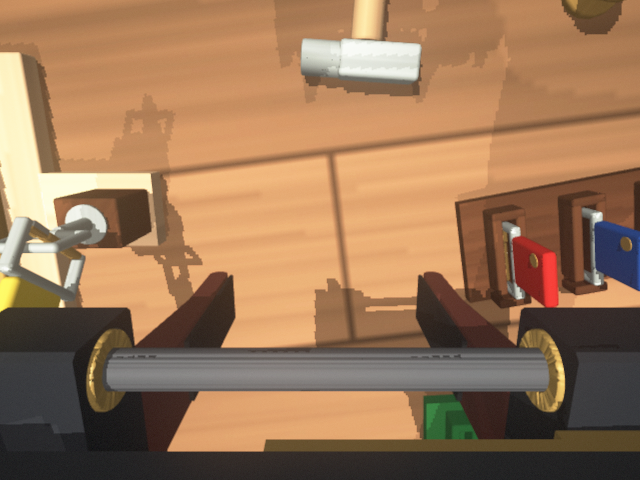

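Emit:
apply_moves --targets '[{"travel": [-20,10,0],"twist": 0},{"travel": [-10,12,0],"twist": 0},{"travel": [0,0,0],"twist": 0},{"travel": [0,0,0],"twist": 0}]'

```text
time: 19.75
ee_pos: [0.5208, 0.0013, 0.1798]
ee_rot: [[0.001, -0.124, -0.992], [-0.0, -0.992, 0.124], [-1.0, -0.0, -0.001]]
force: [-0.2, -0.6, -0.3]
width: 0.0793
```

```bash

python3 - <<'E'
from h import *
cm=camera_model('wrist');np.save('w16.npy',cm,allow_pickle=True)
snap('wrist','w16');print(state()['time'])
a=cv2.imread('pics/w16.png')
cv2.imwrite('pics/w16z.png',cv2.resize(a[160:300,0:160],None,fx=4,fy=4,interpolation=cv2.INTER_CUBIC))
E
```

```text
19.8
```

View pics/w16z.png

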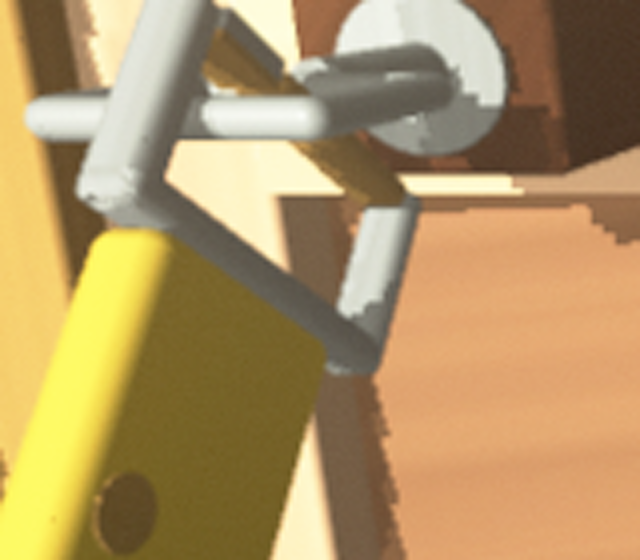

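```bash

python3 - <<'E'
from h import *
a=cv2.imread('pics/w16.png')
cv2.imwrite('pics/w16y.png',cv2.resize(a[155:225,40:115],None,fx=8,fy=8,interpolation=cv2.INTER_LANCZOS4))
E
```

```text
(no output)
```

View pics/w16y.png

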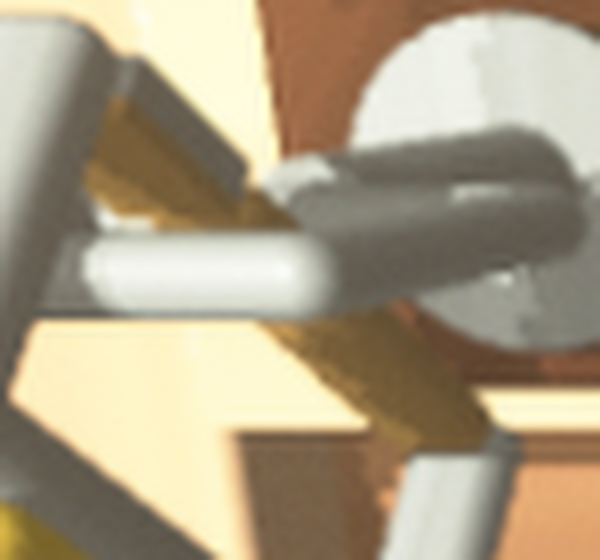

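The close view shows the gate in line with the nose, so it is shut, with the bar inside the loop. I'll back the arm away and hand in.

Emit:
apply_moves --targets '[{"travel": [0,-30,20],"twist": 0},{"travel": [0,-30,40],"twist": 0},{"travel": [0,0,20],"twist": 0},{"travel": [0,0,0],"twist": 0},{"travel": [0,0,0],"twist": 0}]'

```text
time: 20.42
ee_pos: [0.5197, -0.0583, 0.2581]
ee_rot: [[-0.001, -0.124, -0.992], [0.0, -0.992, 0.124], [-1.0, 0.0, 0.001]]
force: [-0.4, 0.6, -0.8]
width: 0.0792
```

```bash

python3 - <<'E'
from h import *
a=snapshot('scene');b=cv2.imread('pics/s14.png')[:,:,::-1]
print(abs(a[205:275,378:430].astype(int)-b[205:275,378:430]).max(),state()['force'],state()['time'])
print(close_job())
E
```

```text
7 [ 0.05307517 -0.96778732 -0.70838772] 20.475
the job is handed in; nothing more can be done
None
```

The yellow tag is clipped on the eye and hanging still, tilted about 50°, with its gate shut. I handed the job in at about 20.5 s; no verdict was reported.

**What I did:**
1. I lifted the yellow tag from the rack's −y slot.
2. I pressed the gate onto the eye's bar at about 5–8 N and slid the bar over the nose. The force then dropped to zero as the gate snapped shut.
3. I tugged upwards at about 7 N to confirm it had locked. Then I lowered the tag onto the bar, let go and backed the arm clear.

**Last checks:**
- **Gate:** a close wrist picture shows the gate in line with the nose, so it is shut, with the bar inside the loop.
- **At rest:** scene pictures about 3 s apart show no change around the eye.
- **Window position:** one network estimate puts its centre about 18–20 mm from the eye's axis and 45 mm above the foot. My own pose fit from a single camera disagreed by about 4 cm in y, and I discarded it because depth is poorly defined in one view.
- **Red and blue tags:** both stand in the rack within a few mm of where they began. One blue reading was about 7 mm off, which is close to the networks' scatter.
- **Gilding:** I never moved the arm or the tag down to the relief, and no pushing force showed there.

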